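# Hang the roller carrier on the sloped rail and latch it at the low end

### The job

Take the roller carrier by its upright tab and hang it on the high end of the sloped rail, lowering it gently until both rollers bear on the bar before you let go. Let it roll down by itself to the spring catch, then press it gently on past the catch until it clicks fully home against the rubber buffer, and leave it latched there. Leave the other things on the bench alone.

Things in the scene. Friction and masses are not known exactly. Their poses are not given: they have to be found in the camera images.
- carrier: (All sizes in mm.) Loose roller carrier, 0.5 to 0.7 kg, on its grey box: 56 (x, middle at x=6) x 100 (y) x 41 high. Origin: underside centre, z up, y along it. Side plate 5 thick, 100 wide at x=-24.5 rises to a top plate (x -27 to 9, y -68 to 68, z 152 to 158). Between box and rollers it is open towards +x, where the rail's bar enters. Same end for end.
- tab (a point): Carrier's grip tab, middle of its height, 178 above the carrier's origin: upright plate 10 thick (x), 36 wide (y), standing 41 high on the top plate (z 158 to 199). Grip across its thickness. Axes as the carrier's.
- tread (a point): On the carrier at x=0, y=0, z=120: the line along y on which its rollers ride on the bar. Two black rollers in line at y=45 and -45, axles along x at z=132; tread radius 12, 13 wide between flanges of radius 17 (21 over all). They turn with drag: on the rail it rolls by itself at about 0.1 m/s.
- end_plate (a point): Outer face of the carrier's end plate at y=68.5, z=140: upright, 26 wide (x), z 125 to 155, a good place to push; its twin is at y=-68.5. Across the top plate lie two round ribs, radius 6, top at z=164, at y=52 and -52; the one in front rides under the catch.
- stand: Fixed rail stand, base 100 x 540 x 12, origin underside centre, y along the rail, z up. Posts 30 x 30 at y=250 and -250 hold a round bar, diameter 10, over x=0, sloping 7 degrees, high end at +y. Its top is nominally 215+0.123y mm up, but it is clamped anywhere within 20 mm above or below that: feel for it. Rubber mounts give 1 mm per 6 N.
- hang (a point): Fixed to the stand at y=130, at the bar's nominal top height: where to hang the carrier's middle (the upper part, y over 60, is the high end). The true bar is up to 20 mm above or below. Bar free from y=225 down to the catch.
- low (a point): Fixed to the stand at y=-110, at the bar's nominal top height: the carrier's tread point is about here when home; before that it rests at about y=-88, at the catch. True height as for hang. Pushing past the catch takes about 4 N (3 to 6) along the bar; over 25 N between carrier and stand is rough handling.
- catch_over (a point): Fixed to the stand at y=-155, 45 above the bar's nominal top: about where the spring catch is, a sprung ball of radius 10 under a housing and arm whose top is 86 above the bar. It rides over the carrier's leading rib, drops behind it and holds it. The end block with the buffer is at y -193 to -235.
- buffer (a joint): Rubber buffer at the low end, pushed in along the bar by the carrier's leading end plate, in m: 0 = out and untouched, about 0.006 when the carrier is latched home and let go (press to about 0.009 to be sure it has clicked), 0.013 = hard stop. Spring about 1 to 3 N.
- mug: Blue mug, radius 41, 92 high; bystander. Origin at underside centre.
- flask: Clear flask, radius 34, 200 high; bystander. Origin at underside centre.
- screwdriver: Screwdriver lying on the bench; bystander.
- module: Grey box 56 x 100 x 40 like the carrier's but without hanger; bystander. Origin at underside centre.
- spool: White spool, radius 27, 42 high; bystander. Origin at underside centre.
- meter: Black hand-held meter 75 x 150 x 40 lying flat; bystander. Origin at underside centre.
Things that resemble listed ones, but are neither listed nor needed, are in the scene too. What is meant by the carrier is not purple or yellow, and is the smaller of those in its own colour.

How it is judged:
By the outcome, as a careful person would: the job done as asked, in the order asked, and still so for the second after the job is handed in, with the robot touching nothing.
It also fails if it takes over 64 s, if anything falls off the work surface, if the arm or the gripper's body presses on something with over 40 N, if the wrist force passes 120 N, or if a joint passes its speed limit or range.

### The arm

A 6-joint arm with a two-finger parallel gripper is mounted at the origin on the work surface. World frame = base frame: x ahead of the robot, y to its left, z up, the work surface at z = 0. Lengths are in mm, angles in rad, forces in N, time in s.
With the tool pointing down it reaches from about 275 to 750 mm from the base axis. Payload 10.2 kg.
Tool frame: the origin (TCP) lies midway between the tips of the shut fingers; the grasp point (between the pads) lies 19 mm behind it; z points along the fingers, y is the direction in which the jaws open and shut (so a half turn about z gives the same grasp; the last joint's range is limited). The gripper opens to 85 mm and grips with 20 to 120 N. Pads are 22 mm wide; open, the fingers measure 114 mm over their backs; the gripper's body (76 mm by 85 mm) begins 54 mm behind the grasp point. The pads swing forward as they close: fully open they stand 13 mm farther back than shut.
Start: joints at [1.024, 0.313, 1.498, -0, 1.331, -0.223], TCP at [167.053, 497.719, 231.294] pointing down, gripper open.
Joint ranges: [-2.94, 2.94], [-0.97, 2.17], [0.19, 2.56], [-1.23, 4.37], [0.02, 3.11], [-2.88, 2.88]. Speed limits (rad/s): [2.39, 2.39, 3.01, 3.14, 3.14, 3.14].

### API

Orientations are given as a unit quaternion [w, x, y, z].
In Python, from rig import sense, optics, ctrl gives the robot as it stands.
- The arm moves only by the tool play_rows, never from a script. Its argument "plan" is a list of rows, each a list of 7 numbers: the shift along the world's x, y, z in mm, then the turn, a rotation vector about the world's x, y, z in rad, then the opening, from -1 (shut) to 1 (fully open), so that 0 is half open. A call has 1 to 5 rows; each row shifts and turns the pose as measured when the row begins; what a row does not reach is not made up. A row lasts 1/12 s, in which the tool goes at most 41.7 mm and 7.16 degrees, less where a joint would pass 70% of its speed; a pose out of reach is approached as far as the arm can. A call is refused whole if a number of a shift passes 41.7 or a number of a turn 0.125, either way. A call with a gripper value outside its range is refused whole. The fingers move at their own pace and stop on an object; "grip_force" is the grip in N (left out, the last holds). Time passes only in rows, so rows that do not move let the fingers close. It gives the time, the measured TCP pose, the force and the opening at its end, in the units of the state.
- sense(): the state, without advancing time (a new reading comes with each control period).
- optics.capture(name): name is "scene" or "top" or "wrist"; returns a dict with "img" (480x640x3 uint8, blue, green, red), "fx", "fy", "cx", "cy" (pixels), "world_to_cam" (4x4, takes a point from world to camera coordinates). Camera axes: x right, y up, looking along -z (the intrinsics and any distortion apply to the point x, -y, -z); pixel columns grow to the right and rows downward; lengths in mm; the calibration is good to about 2 mm. A picture is of the moment at which its call begins. There is no depth.
- ctrl.finish_job(): hands the job in, once; it reports no verdict.
The state is a dict: "time_s": time; "joints": joint angles; "dq": joint speeds; "tau": joint torques, N m; "eef_pos": TCP position; "ee_rot": TCP orientation; "force": force on the tool from outside, world axes, zero at the start; "wrist_torque": the same for the moment, N m; "grip_width": opening from 0.0 (shut) to 1.0 (fully open).
Only numpy, scipy, OpenCV 4.12 (cv2) and the standard library are available. Lean on these libraries where they do the work, as an engineer would, in place of code of your own. Each camera call takes 0.05 s, during which the arm holds its last target. There are 200 camera calls.

## Working session

There is one attempt and no reset: what is moved stays moved. The work goes in short steps, Python scripts to look and compute and a tool call to move; the robot and the scene stay as the last step left them, time stands still between calls to the robot, and variables do not carry over. Pictures are saved under pics/ and viewed, about 8 in all and at most 12, crops included, and the job is handed in when it is done.

Besides the shell and the picture viewer there is one more tool, called after "Emit:" by a JSON object that holds its "method" and its "body", one argument or row to a line. play_rows: Moves the arm, as the interface text tells. Its arguments: {"type":"object","properties":{"plan":{"type":"array"},"grip_force":{"type":"number"}},"required":["plan"]}

```bash
ls; mkdir -p pics; python3 - <<'E'
from rig import sense, optics, ctrl
import cv2,numpy as np
s=sense();print(s)
ims=[]
for n in ("scene","top"):
    c=optics.capture(n);cv2.imwrite(f"pics/{n}0.png",c["img"])
    print(n,{k:np.round(v,3).tolist() if k=="world_to_cam" else v for k,v in c.items() if k!="img"})
E
```

```text
pics
{'time_s': 0.0, 'joints': array([ 1.02359313e+00,  3.13400415e-01,  1.49843528e+00,  1.41666630e-05,
        1.33100587e+00, -2.23402609e-01]), 'dq': array([-6.72993090e-04,  1.60851067e-03,  2.88732781e-06, -4.40241944e-06,
       -1.35974608e-05,  1.61661296e-03]), 'tau': array([-1.46810344e-03, -4.12285995e+01, -2.59731030e+01, -3.57983390e-04,
        4.35374823e-03, -5.89443835e-05]), 'eef_pos': array([166.91180694, 497.4878863 , 230.76112891]), 'ee_rot': array([-2.41071829e-04,  1.61195571e-01,  9.86922286e-01, -5.76090990e-04]), 'force': array([0.53026142, 0.42867725, 0.24387767]), 'wrist_torque': array([-0.03883245,  0.02169408, -0.00751122]), 'grip_width': 1.0065235358735984}
scene {'fx': 476.42381254365097, 'fy': 476.42381254365097, 'cx': 323.7266050904649, 'cy': 237.5649721948165, 'world_to_cam': [[0.849, 0.528, -0.008, -507.892], [-0.415, 0.677, 0.608, 32.675], [0.326, -0.513, 0.794, -1557.245], [0.0, 0.0, 0.0, 1.0]]}
top {'fx': 507.8830422958399, 'fy': 507.8830422958399, 'cx': 322.7506755482905, 'cy': 246.08734071154754, 'world_to_cam': [[0.019, -1.0, 0.009, 86.629], [0.992, 0.02, 0.124, -522.308], [-0.124, 0.007, 0.992, -1325.748], [0.0, 0.0, 0.0, 1.0]]}
```

View pics/scene0.png

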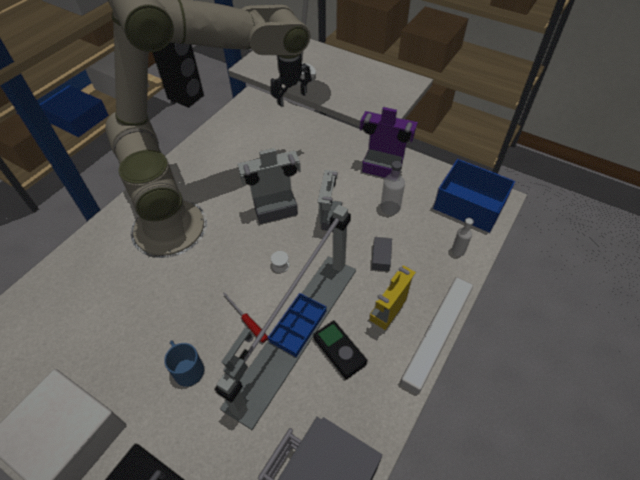

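View pics/top0.png

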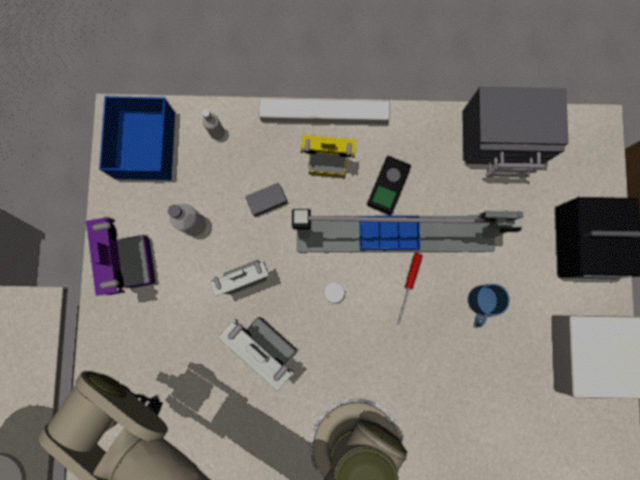

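Four look-alikes in the top view: purple (105,260), yellow (328,150), large grey (258,352) and small grey (240,277). The small grey one fits: it is neither purple nor yellow, and it is the smaller of the two greys. I'll confirm it in an enlarged crop.

```bash
python3 - <<'E'
import cv2,numpy as np
a=cv2.imread("pics/top0.png");b=cv2.imread("pics/scene0.png")
g=lambda i:np.clip(255*(i/255.)**0.6,0,255).astype(np.uint8)
A=cv2.resize(g(a[240:400,200:320]),(450,600),interpolation=3)
B=cv2.resize(g(b[140:240,280:360]),(350,440)[::1],interpolation=3)
C=np.zeros((600,800,3),np.uint8);C[:,:450]=A;C[:440,450:]=B
cv2.imwrite("pics/crop1.png",C)
D=cv2.resize(g(a[200:262,285:530]),None,fx=3.25,fy=3.25,interpolation=3)[:,:796]
E=cv2.resize(g(b[310:400,200:300]),None,fx=3.8,fy=3.8,interpolation=3)
F=np.zeros((600,800,3),np.uint8);F[:D.shape[0],:D.shape[1]]=D;F[230:230+E.shape[0],:E.shape[1]]=E
G=cv2.resize(g(b[195:295,315:415]),None,fx=3.6,fy=3.6,interpolation=3);F[230:590,400:760]=G
cv2.imwrite("pics/crop2.png",F)
E
```

```text
(no output)
```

View pics/crop1.png

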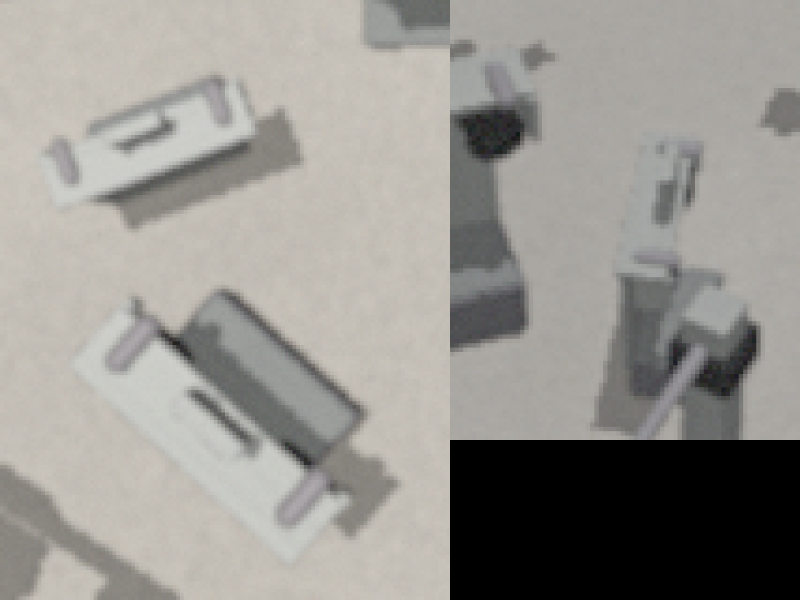

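View pics/crop2.png

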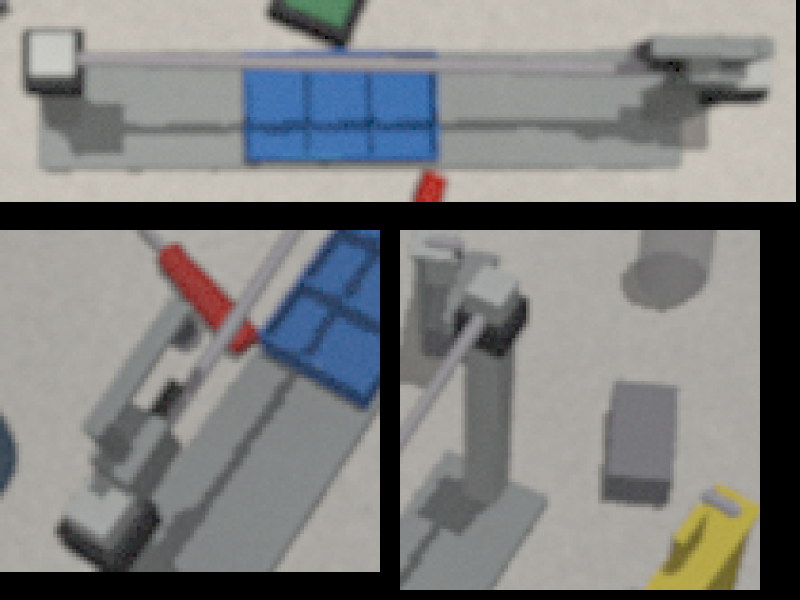

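The crop confirms it: the small grey carrier is at top-view pixel (240,277). Its box seems to peek out on the upper (+x) side, so it opens towards the rail. The rail's high end, with a light cap, is at (301,217), and the catch arm is at about (485–522,216). Next I'll measure.

```bash
cat > h.py <<'E'
import numpy as np,cv2,pickle
from rig import sense,optics
def grab(n):
    c=optics.capture(n); return c
def ray(c,uv):
    M=np.array(c["world_to_cam"]);R,t=M[:3,:3],M[:3,3]
    d=np.array([(uv[0]-c["cx"])/c["fx"],-(uv[1]-c["cy"])/c["fy"],-1.]);d=R.T@d
    return -R.T@t,d/np.linalg.norm(d)
def onz(c,uv,z):
    o,d=ray(c,uv);return o+d*(z-o[2])/d[2]
def proj(c,p):
    M=np.array(c["world_to_cam"]);q=M[:3,:3]@np.array(p,float)+M[:3,3]
    return np.array([c["cx"]+c["fx"]*q[0]/-q[2],c["cy"]+c["fy"]*q[1]/q[2]])
def tri(c1,u1,c2,u2):
    o1,d1=ray(c1,u1);o2,d2=ray(c2,u2)
    s=np.linalg.lstsq(np.c_[d1,-d2],o2-o1,rcond=None)[0]
    a,b=o1+s[0]*d1,o2+s[1]*d2;return (a+b)/2,np.linalg.norm(a-b)
E
python3 - <<'E'
from h import *
T=grab("top");S=grab("scene");pickle.dump((T,S),open("cams.pkl","wb"))
t=T["img"].astype(float);s=S["img"].astype(float)
# carrier plate
g=cv2.GaussianBlur(T["img"],(3,3),0).min(2)
print("plate/bench samples",t[277,225],t[284,250],t[300,240],t[268,262])
hsv=cv2.cvtColor(T["img"],cv2.COLOR_BGR2LAB).astype(int)
print("lab",hsv[284,240],hsv[305,240])
m=((hsv[...,2]<134)&(hsv[...,0]>150)).astype(np.uint8)
m[:255]=0;m[298:]=0;m[:,:205]=0;m[:,275:]=0
print(m.sum())
cs,_=cv2.findContours(m,0,2);c=max(cs,key=cv2.contourArea);r=cv2.minAreaRect(c);bx=cv2.boxPoints(r)
print(r,bx.tolist());P=np.array([onz(T,b,158) for b in bx]);print(P.round(1),P.mean(0),[np.linalg.norm(P[i]-P[i-1]).round(1) for i in range(4)])
# bar
for im,n in ((t,"t"),(s,"s")):
    p=(im[...,0]+im[...,2])/2-im[...,1]
    if n=="t":
        for u in (320,350,390,440,470): print(u,[(int(p[v,u]),int(im[v,u].mean())) for v in range(210,226)])
    else:
        for v in (230,250,270,290,310,330): 
            u0=int(335-(v-225)*95/125); print(v,u0-10,[(int(p[v,u]),int(im[v,u].mean())) for u in range(u0-10,u0+11)])
E
```

```text
plate/bench samples [161. 168. 166.] [42. 45. 44.] [145. 156. 164.] [164. 171. 169.]
lab [181 126 131] [164 129 135]
674
((238.5497589111328, 277.67828369140625), (17.08519744873047, 58.48096466064453), 68.4046859741211) [[208.21768188476562, 280.4972229003906], [262.5936584472656, 258.9734191894531], [268.8818359375, 274.8593444824219], [214.505859375, 296.3831481933594]]
[[416.  370.8 158. ]
 [470.5 242.3 158. ]
 [432.4 225.9 158. ]
 [378.4 354.  158. ]] [424.32975098 298.26439356 158.        ] [np.float64(41.2), np.float64(139.6), np.float64(41.4), np.float64(139.0)]
320 [(-2, 158), (-3, 159), (-3, 155), (-3, 155), (-2, 156), (-1, 140), (1, 123), (2, 118), (5, 113), (4, 102), (-2, 93), (-4, 105), (-2, 110), (-3, 110), (-5, 106), (-3, 108)]
350 [(0, 156), (-1, 153), (-1, 157), (-3, 157), (-1, 157), (0, 136), (0, 119), (1, 113), (3, 118), (3, 109), (1, 96), (-2, 96), (-5, 110), (-2, 111), (-2, 111), (-2, 113)]
390 [(0, 25), (0, 23), (-2, 10), (-2, 24), (8, 36), (13, 56), (16, 70), (11, 88), (4, 110), (2, 115), (4, 104), (12, 89), (17, 79), (16, 75), (14, 77), (16, 80)]
440 [(0, 156)
[... 975 characters left out ...]
 128), (0, 130), (0, 133)]
290 275 [(-1, 133), (-1, 136), (0, 132), (-1, 132), (-1, 131), (0, 129), (-1, 130), (-2, 129), (-2, 127), (-2, 129), (-2, 130), (-1, 131), (-1, 118), (1, 102), (3, 103), (4, 102), (3, 92), (0, 87), (0, 112), (0, 128), (-2, 131)]
310 260 [(-1, 134), (-1, 133), (-2, 130), (0, 129), (-2, 127), (-1, 129), (-2, 128), (-1, 128), (-1, 128), (-2, 128), (-2, 130), (-2, 131), (-2, 134), (-1, 127), (0, 112), (1, 100), (4, 104), (5, 102), (3, 90), (1, 95), (0, 116)]
330 245 [(-1, 88), (-3, 90), (-2, 92), (-3, 90), (-1, 82), (6, 62), (24, 42), (33, 41), (39, 46), (39, 45), (49, 46), (43, 49), (42, 54), (46, 54), (46, 47), (32, 54), (16, 72), (5, 92), (4, 105), (4, 99), (2, 88)]
```

```bash
python3 - <<'E'
from h import *
T,S=pickle.load(open("cams.pkl","rb"))
def line(pts):
    vx,vy,x,y=cv2.fitLine(np.float32(pts),cv2.DIST_HUBER,0,.01,.01).ravel();return np.array([x,y]),np.array([vx,vy])
def cen(p,lo):
    w=np.clip(cv2.GaussianBlur(p.reshape(-1,1),(1,3),0).ravel()-0.5,0,None);return lo+(w*np.arange(len(w))).sum()/w.sum()
pk=lambda im:(im[...,0].astype(float)+im[...,2])/2-im[...,1]
pt=pk(T["img"]);ps=pk(S["img"])
tp=[(u,cen(pt[216:224,u],216)) for u in list(range(315,358))+list(range(425,475))]
sp=[]
for v in range(240,315):
    u0=round(316.3-(v-250)*0.66); sp.append((cen(ps[v,u0-5:u0+6],u0-5),v))
lt,ls=line(tp),line(sp);print(lt,ls)
def plane(c,l):
    o,d1=ray(c,l[0]-50*l[1]);_,d2=ray(c,l[0]+50*l[1]);n=np.cross(d1,d2);n/=np.linalg.norm(n);return n,n@o
n1,a=plane(T,lt);n2,b=plane(S,ls);d=np.cross(n1,n2);d/=np.linalg.norm(d);d*=np.sign(d[1])
for y in (-150,0,150,300):
    print(y,np.linalg.solve(np.array([n1,n2,[0,1,0]]),[a,b,y]).round(1))
print("dir",d,"slope deg",np.degrees(np.arcsin(d[2])),"yaw",np.degrees(np.arctan2(-d[0],d[1])))
# base corners in top (dark grey base, z=12): lower edge row ~251, left col ~297, right ~495
for uv in ((297,251.5),(494.5,251),(297,216)): print("base",uv,onz(T,uv,12).round(1))
g=T["img"].mean(2)
print("left edge row240",g[240,290:304].astype(int),"right row245",g[245,488:502].astype(int),"bottom col340",g[244:258,340].astype(int),"bottom col 470",g[244:258,470].astype(int))
# carrier hypotheses
c=np.array([424.3,298.3,0]);th=np.arctan2(54.2,128.5)
for sgn in (1,-1):
    X=np.array([np.cos(th),np.sin(th),0])*sgn;Y=np.array([-X[1],X[0],0]);O=c+9*X
    f=lambda x,y,z:O+X*x+Y*y+[0,0,z]
    print(sgn,"O",O.round(1))
    for nm,q in dict(box=[(x,y,41) for x in(-22,34) for y in(-50,50)],plate=[(x,y,158) for x in(-27,9) for y in(-68,68)],tab=[(0,0,199)]).items():
        print(nm,"top",[proj(T,f(*k)).round().astype(int).tolist() for k in q],"scene",[proj(S,f(*k)).round().astype(int).tolist() for k in q])
E
```

```text
(array([397.0215 , 219.02573], dtype=float32), array([0.999787  , 0.02063984], dtype=float32)) (array([298.57083, 277.     ], dtype=float32), array([ 0.5534126, -0.8329072], dtype=float32))
-150 [ 563.8 -150.   219.5]
0 [560.4   0.  238.2]
150 [557.  150.  256.8]
300 [553.6 300.  275.5]
dir [-0.02236055  0.99210235  0.12342179] slope deg 7.089625339638288 yaw 1.2911451516383032
base (297, 251.5) [506.9 166.2  12. ]
base (494.5, 251) [ 519.  -370.5   12. ]
base (297, 216) [604.5 168.6  12. ]
left edge row240 [153 157 159 159 155 153 135 115 108 102  96  91  84  72] right row245 [ 85  85  85  86  83  83  84  91  96 100  99  99  97 104] bottom col340 [112 112 109 112 113 114 106 104 122 152 161 160 161 161] bottom col 470 [106 110 109 106 106 108  98  95 121 148 156 156 154 157]
1 O [432.6 301.8   0. ]
box top [[265, 278], [229, 292], [257, 258], [222, 272]] scene [[320, 223], [325, 200], [338, 225], [342, 202]]
plate top [[268, 274], [215, 295], [262, 260], [209, 281]] scene [[317, 203], [324, 170], [329, 204], [336, 171]]
tab top [[235, 273]] scene [[329, 177]]
-1 O [416.  294.8   0. ]
box top [[226, 283], [262, 269], [233, 303], [269, 289]] scene [[333, 201], [328, 224], [316, 199], [311, 222]]
plate top [[209, 281], [262, 260], [215, 295], [268, 274]] scene [[336, 171], [329, 204], [324, 170], [317, 203]]
tab top [[237, 280]] scene [[324, 177]]
```

Measurements:

| Item | Value |
|---|---|
| Carrier tab | about (432,302), yaw about 20°, opening towards +x |
| Bar axis | x≈560.4, z≈238 at y=0 |
| Bar slope | 7.1° |
| Bar yaw | 1.3° |
| Bar height | about 15 above nominal, which is within ±20 |
| Stand centre | y≈-102 |

I'll move above the tab and look with the wrist camera.

Emit:
{"method": "play_rows", "body": {
  "plan": [
    [33,-24.5,10,0,0,-0.11,1],
    [33,-24.5,10,0,0,-0.11,1],
    [33,-24.5,10,0,0,-0.11,1],
    [33,-24.5,10,0,0,-0.11,1],
    [33,-24.5,10,0,0,-0.11,1]
  ]
}}

```text
time_s: 0.62
eef_pos: [326.8, 375.2, 278.8]
ee_rot: [-0.003, 0.427, 0.904, -0.002]
force: [-0.7, 0.2, 0.2]
grip_width: 0.999
```

Emit:
{"method": "play_rows", "body": {
  "plan": [
    [33,-24.5,10,0,0,-0.11,1],
    [33,-24.5,10,0,0,-0.11,1],
    [33,-24.5,10,0,0,-0.11,1],
    [0,0,0,0,0,0,1],
    [0,0,0,0,0,0,1]
  ]
}}

```text
time_s: 1.03
eef_pos: [429.1, 296.7, 309.3]
ee_rot: [-0.002, 0.582, 0.813, -0.001]
force: [-0.2, 0.2, -0.6]
grip_width: 0.999
```

```bash
cat >> h.py <<'E'
from scipy.spatial.transform import Rotation as Ro
def st():
    s=sense();R=Ro.from_quat(s["ee_rot"],scalar_first=True)
    y=R.apply([0,1,0]);z=R.apply([0,0,1])
    print("t",round(s["time_s"],2),"p",s["eef_pos"].round(1),"jaw",y.round(3),np.degrees(np.arctan2(y[1],y[0])).round(1),"z",z.round(3),"F",s["force"].round(1),"M",s["wrist_torque"].round(2),"g",round(s["grip_width"],3),"j",s["joints"].round(2))
    return s
E
python3 - <<'E'
from h import *
st();W=grab("wrist");pickle.dump(W,open("w1.pkl","wb"));cv2.imwrite("pics/w1.png",W["img"])
O=np.array([432.6,301.8,0]);print(proj(W,O+[0,0,199]),np.round(W["world_to_cam"],2).tolist(),W["fx"])
E
```

```text
t 1.03 p [429.1 296.7 309.3] jaw [ 0.947  0.322 -0.004] 18.8 z [-0.005  0.    -1.   ] F [-0.2  0.2 -0.6] M [ 0.06  0.05 -0.02] g 0.999 j [0.38 0.26 1.36 0.   1.52 0.05]
[327.76995436 234.40826979] [[0.95, 0.32, -0.0, -500.25], [-0.31, 0.91, -0.26, -84.43], [-0.08, 0.25, 0.97, -493.06], [0.0, 0.0, 0.0, 1.0]] 364.8281336677304
```

View pics/w1.png

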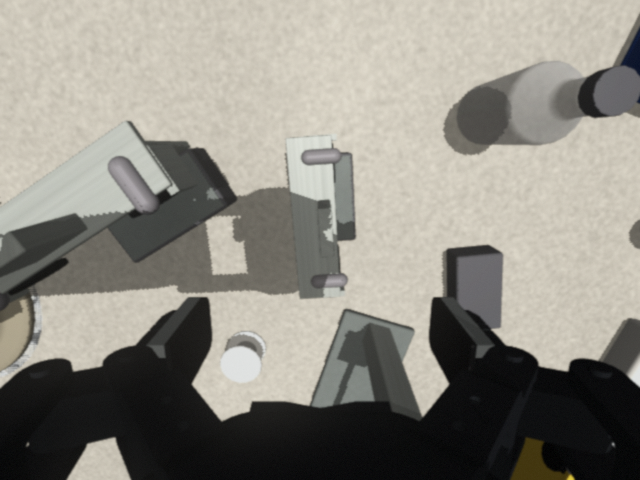

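```bash
python3 - <<'E'
from h import *
W=pickle.load(open("w1.pkl","rb"));T,S=pickle.load(open("cams.pkl","rb"))
im=W["img"]
C=[onz(W,p,158) for p in ((287,137),(332,135),(342,296),(301,298))]
print(np.round(C,1),np.mean(C,0),[np.linalg.norm(C[i]-C[i-1]).round(1) for i in range(4)])
R=[onz(W,p,163) for p in ((321,156),(330,281))];print("ribs",np.round(R,1),np.mean(R,0),np.linalg.norm(R[0]-R[1]))
e=R[0]-R[1];print("yaw",np.degrees(np.arctan2(-e[0],e[1])),"tab",onz(W,(325,219),199))
for p in ((349,153),(354,238)): print("box outer",onz(W,p,41).round(1))
A=[onz(T,p,158) for p in ((218.7,295.5),(268,278.7),(262.7,260.8),(211,281))];print("top corners",np.round(A,1),np.mean(A,0))
c=cv2.resize(im[120:310,270:370],None,fx=3.1,fy=3.1,interpolation=3)
t=cv2.resize(T["img"][250:305,200:280],None,fx=6,fy=6,interpolation=3)
F=np.zeros((600,800,3),np.uint8);F[:c.shape[0],:310]=c;F[:330,315:795]=t;F=np.clip(255*(F/255.)**.6,0,255).astype(np.uint8);cv2.imwrite("pics/c3.png",F)
E
```

```text
[[381.3 355.7 158. ]
 [413.8 368.3 158. ]
 [466.3 244.2 158. ]
 [433.1 230.9 158. ]] [423.62290181 299.74787894 158.        ] [np.float64(135.2), np.float64(34.9), np.float64(134.8), np.float64(35.7)]
ribs [[410.8 350.7 163. ]
 [451.1 255.8 163. ]] [430.95050134 303.2406914  163.        ] 103.17559318268425
yaw 23.00079071680529 tab [427.08777059 311.76955207 199.        ]
box outer [439.9 359.6  41. ]
box outer [478.2 271.1  41. ]
top corners [[380.7 344.1 158. ]
 [423.1 227.7 158. ]
 [466.  241.9 158. ]
 [415.  364.1 158. ]] [421.21198969 294.46208686 158.        ]
```

View pics/c3.png

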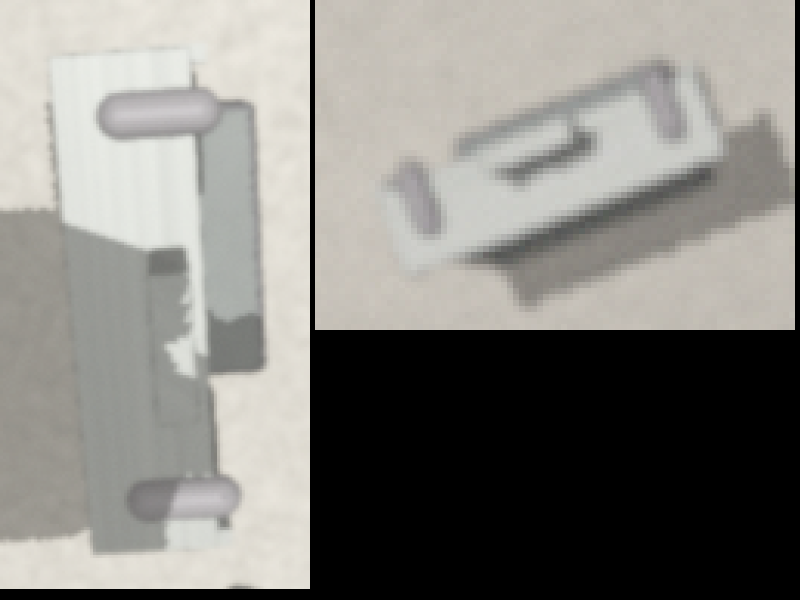

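The wrist view gives plate 135×35 (36 expected), ribs 103 apart (104 expected) and yaw 23°. The tab top is seen at (327.7,232), against (327.8,234) predicted. So the tab is at about (432,303), and I'm descending.

Emit:
{"method": "play_rows", "body": {
  "plan": [
    [3,6.5,-35,0,0,0.073,1],
    [0,0,-35,0,0,0,1],
    [0,0,-35,0,0,0,1],
    [0,0,-25,0,0,0,1],
    [0,0,0,0,0,0,1]
  ]
}}

```text
time_s: 1.5
eef_pos: [427.2, 307.1, 175.3]
ee_rot: [-0.001, 0.546, 0.838, 0.0]
force: [-1.2, -0.2, -1.0]
grip_width: 1.004
```

```bash
python3 -c "
from h import *;st()"
```

```text
t 1.5 p [427.2 307.1 175.3] jaw [ 0.915  0.404 -0.   ] 23.8 z [-0.001  0.002 -1.   ] F [-1.2 -0.2 -1. ] M [-0.04  0.02 -0.07] g 1.004 j [ 0.4   0.37  1.58  0.    1.2  -0.02]
```

Emit:
{"method": "play_rows", "body": {
  "plan": [
    [5,-4,-6,0,0,-0.014,1],
    [0,0,0,0,0,0,1]
  ]
}}

```text
time_s: 1.67
eef_pos: [431.1, 304.3, 169.7]
ee_rot: [-0.001, 0.551, 0.835, 0.0]
force: [-0.4, 0.4, -1.0]
grip_width: 0.995
```

Emit:
{"method": "play_rows", "body": {
  "plan": [
    [0.5,0,-3,0,0,0,0.5],
    [0,0,0,0,0,0,0],
    [0,0,0,0,0,0,-0.4],
    [0,0,0,0,0,0,-0.6],
    [0,0,0,0,0,0,-0.7]
  ],
  "grip_force": 50
}}

```text
time_s: 2.08
eef_pos: [433.6, 305.6, 171.8]
ee_rot: [0.001, 0.55, 0.835, 0.004]
force: [0.6, -0.1, 0.2]
grip_width: 0.295
```

Emit:
{"method": "play_rows", "body": {
  "plan": [
    [0,0,0,0,0,0,-1],
    [0,0,0,0,0,0,-1],
    [0,0,0,0,0,0,-1],
    [0,0,0,0,0,0,-1],
    [0,0,0,0,0,0,-1]
  ]
}}

```text
time_s: 2.5
eef_pos: [433.6, 305.7, 172.0]
ee_rot: [0.001, 0.55, 0.835, 0.004]
force: [-0.4, 0.1, -0.4]
grip_width: 0.104
```

```bash
python3 -c "
from h import *;st()"
```

```text
t 2.5 p [433.6 305.7 172. ] jaw [0.919 0.395 0.008] 23.3 z [ 0.007  0.005 -1.   ] F [-0.4  0.1 -0.4] M [-0.04  0.04  0.01] g 0.104 j [ 0.39  0.37  1.57  0.    1.19 -0.02]
```

Emit:
{"method": "play_rows", "body": {
  "plan": [
    [0,0,0,0,0,0,-0.5],
    [0,0,0,0,0,0,-0.5],
    [0,0,-5,0,0,0,-0.5],
    [0,0,-2,0,0,0,-0.5],
    [0,0,0,0,0,0,-0.5]
  ]
}}

```text
time_s: 2.92
eef_pos: [434.0, 305.8, 164.9]
ee_rot: [0.002, 0.55, 0.835, 0.005]
force: [0.9, 0.7, 0.2]
grip_width: 0.253
```

Emit:
{"method": "play_rows", "body": {
  "plan": [
    [0,0,0,0,0,0,-1],
    [0,0,0,0,0,0,-1],
    [0,0,0,0,0,0,-1],
    [0,0,0,0,0,0,-1],
    [0,0,0,0,0,0,-1]
  ],
  "grip_force": 70
}}

```text
time_s: 3.33
eef_pos: [433.9, 305.7, 164.9]
ee_rot: [0.002, 0.55, 0.835, 0.005]
force: [0.1, -0.7, 0.5]
grip_width: 0.108
```

Emit:
{"method": "play_rows", "body": {
  "plan": [
    [0,0,8,0,0,0,-1],
    [0,0,12,0,0,0,-1],
    [0,0,25,0,0,0,-1],
    [0,0,30,0,0,0,-1],
    [0,0,30,0,0,0,-1]
  ]
}}

```text
time_s: 3.75
eef_pos: [429.3, 303.7, 266.0]
ee_rot: [-0.004, 0.55, 0.835, -0.004]
force: [0.8, 0.3, -4.9]
grip_width: 0.106
```

```bash
python3 -c "
from h import *;st()"
```

```text
t 3.75 p [429.3 303.7 266. ] jaw [ 0.919  0.395 -0.011] 23.2 z [-0.011 -0.002 -1.   ] F [ 0.8  0.3 -4.9] M [ 0.05 -0.1  -0.05] g 0.106 j [ 0.39  0.3   1.43  0.    1.43 -0.01]
```

Emit:
{"method": "play_rows", "body": {
  "plan": [
    [0,-20,15,0,0,-0.04,-1],
    [6,-36,10,0,0,-0.05,-1],
    [8,-38,8,0,0,-0.05,-1],
    [8,-38,8,0,0,-0.05,-1],
    [8,-38,8,0,0,-0.05,-1]
  ]
}}

```text
time_s: 4.17
eef_pos: [457.3, 134.0, 322.5]
ee_rot: [-0.004, 0.645, 0.764, -0.0]
force: [0.3, -0.8, -4.7]
grip_width: 0.106
```

Emit:
{"method": "play_rows", "body": {
  "plan": [
    [8,-38,6,0,0,-0.05,-1],
    [8,-35,4,0.04,0,-0.05,-1],
    [8,-25,2,0.04,0,-0.04,-1],
    [5,-10,0,0.044,0,0,-1],
    [0,0,0,0,0,0,-1]
  ]
}}

```text
time_s: 4.58
eef_pos: [486.3, 14.3, 337.0]
ee_rot: [-0.046, 0.701, 0.71, 0.047]
force: [-0.9, 0.2, -5.4]
grip_width: 0.106
```

```bash
python3 -c "
from h import *;st()"
```

```text
t 4.58 p [486.3  14.3 337. ] jaw [1.    0.012 0.002] 0.7 z [ 0.     0.131 -0.991] F [-0.9  0.2 -5.4] M [-0.3  -0.08 -0.02] g 0.106 j [-0.28  0.17  1.41  0.13  1.6  -0.29]
```

Emit:
{"method": "play_rows", "body": {
  "plan": [
    [0,8,-18,-0.007,0,0.01,-1],
    [14,1,-1,0,0,0,-1],
    [18,0,0,0,0,0,-1],
    [18,0,0,0,0,0,-1],
    [18,0,0,0,0,0,-1]
  ]
}}

```text
time_s: 5.0
eef_pos: [552.7, 23.9, 317.1]
ee_rot: [-0.045, 0.699, 0.713, 0.041]
force: [-0.4, -0.0, -4.6]
grip_width: 0.104
```

```bash
python3 -c "
from h import *;s=st()
T=grab('top');S=grab('scene')
print('bar proj',[(proj(T,(560-.0225*(y),y,238.2+.1244*y)).round(1),proj(S,(560.4-.0225*y,y,238.2+.1244*y)).round(1)) for y in (-60,28,110)])
g=lambda i:np.clip(255*(i/255.)**.6,0,255).astype(np.uint8)
a=cv2.resize(g(T['img'][190:250,290:430]),None,fx=5.7,fy=5,interpolation=3)[:,:798];b=cv2.resize(g(S['img'][190:310,240:360]),(290,290),interpolation=3)
F=np.zeros((600,800,3),np.uint8);F[:a.shape[0],:a.shape[1]]=a;b=cv2.resize(g(S['img'][180:300,250:400]),(375,300),interpolation=3);F[300:600,:375]=b
W=grab('wrist');F[300:600,380:780]=g(cv2.resize(W['img'],(400,300)));cv2.imwrite('pics/c4.png',F)"
```

```text
t 5.0 p [552.7  23.9 317.1] jaw [ 1.     0.02  -0.004] 1.2 z [-0.006  0.121 -0.993] F [-0.4 -0.  -4.6] M [-0.22 -0.02 -0.02] g 0.104 j [-0.22  0.34  1.25  0.12  1.59 -0.24]
bar proj [(array([392.1, 219.1]), array([297.3, 278.9])), (array([354.2, 218.3]), array([315.9, 250.9])), (array([318.1, 217.6]), array([332.2, 226.4]))]
```

View pics/c4.png

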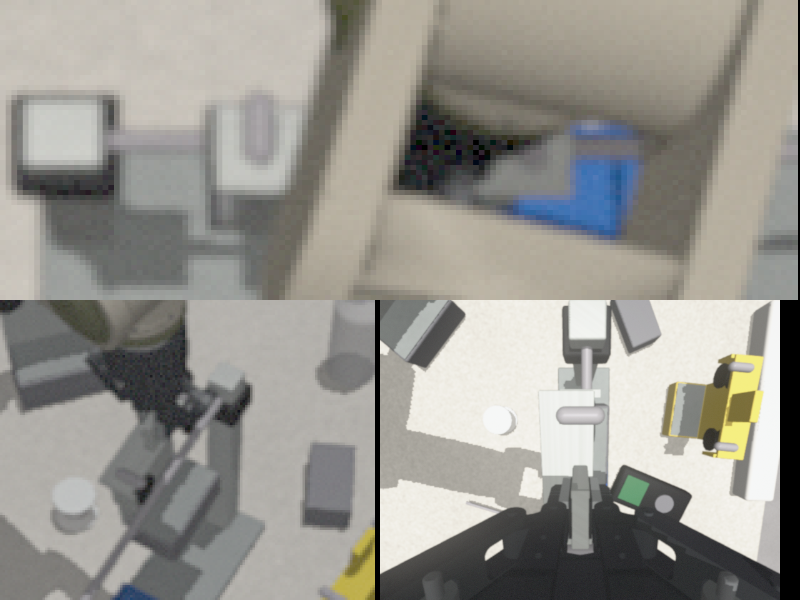

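```bash
python3 -c "
from h import *;W=grab('wrist')
im=W['img'].astype(float);p=(im[...,0]+im[...,2])/2-im[...,1]
for v in (90,100,110,120,135):
    w=np.clip(cv2.GaussianBlur(p,(5,5),0)[v,312:352]-1,0,None);u=312+(w*np.arange(40)).sum()/w.sum();b=np.where(w>1.5)[0]
    q=onz(W,(u,v),249);q=onz(W,(u,v),238.2+.1244*q[1]);print(v,u.round(1),b.min()+312,b.max()+312,q.round(1),'model x',(560.4-.0225*q[1]).round(1))
"
```

```text
90 332.3 326 338 [556.6 127.1 254.2] model x 557.5
100 332.3 326 339 [556.8 121.9 253.5] model x 557.7
110 332.1 326 339 [556.8 116.7 252.8] model x 557.8
120 331.8 326 338 [556.8 111.4 252.1] model x 557.9
135 332.2 326 338 [557.3 103.4 251.1] model x 558.1
```

Emit:
{"method": "play_rows", "body": {
  "plan": [
    [6,0,0,0,0,0,-1],
    [0.5,0,0,0,0,0,-1],
    [0,0,-6,0,0,0,-1],
    [0,0,-6,0,0,0,-1],
    [0,0,-4,0,0,0,-1]
  ]
}}

```text
time_s: 5.62
eef_pos: [557.4, 24.7, 301.0]
ee_rot: [-0.044, 0.698, 0.713, 0.041]
force: [-1.1, 0.0, -5.3]
grip_width: 0.105
```

```bash
python3 -c "
from h import *;s=st()"
```

```text
t 5.62 p [557.4  24.7 301. ] jaw [ 1.     0.022 -0.003] 1.2 z [-0.006  0.12  -0.993] F [-1.1  0.  -5.3] M [-0.17  0.02  0.02] g 0.105 j [-0.22  0.35  1.27  0.12  1.55 -0.25]
```

Emit:
{"method": "play_rows", "body": {
  "plan": [
    [2.0,0,-2,0.003,0,0,-1],
    [0.3,0,-2,0,0,0,-1],
    [0,0,-1.5,0,0,0,-1]
  ]
}}

```text
time_s: 5.87
eef_pos: [559.2, 24.8, 293.9]
ee_rot: [-0.046, 0.698, 0.713, 0.042]
force: [-0.6, 0.3, -4.3]
grip_width: 0.11
```

```bash
python3 -c "
from h import *;s=st()"
```

```text
t 5.87 p [559.2  24.8 293.9] jaw [ 1.     0.022 -0.005] 1.2 z [-0.008  0.124 -0.992] F [-0.6  0.3 -4.3] M [-0.27 -0.02 -0.06] g 0.11 j [-0.22  0.36  1.28  0.12  1.54 -0.25]
```

Emit:
{"method": "play_rows", "body": {
  "plan": [
    [0,0,-1.2,0,0,0,-1]
  ]
}}

```text
time_s: 5.95
eef_pos: [559.2, 24.7, 292.4]
ee_rot: [-0.046, 0.698, 0.713, 0.042]
force: [-0.2, 0.2, -5.5]
grip_width: 0.105
```

Emit:
{"method": "play_rows", "body": {
  "plan": [
    [0,0,-1.2,0,0,0,-1]
  ]
}}

```text
time_s: 6.03
eef_pos: [559.2, 24.7, 291.1]
ee_rot: [-0.046, 0.698, 0.713, 0.042]
force: [-0.2, -0.1, -4.8]
grip_width: 0.105
```

```bash
python3 -c "
from h import *;s=st()"
```

```text
t 6.03 p [559.2  24.7 291.1] jaw [ 1.     0.021 -0.005] 1.2 z [-0.008  0.124 -0.992] F [-0.2 -0.1 -4.8] M [-0.13 -0.01 -0.02] g 0.105 j [-0.22  0.36  1.28  0.12  1.53 -0.25]
```

Emit:
{"method": "play_rows", "body": {
  "plan": [
    [0,0,-1.2,0,0,0,-1]
  ]
}}

```text
time_s: 6.12
eef_pos: [559.2, 24.6, 289.9]
ee_rot: [-0.046, 0.698, 0.713, 0.042]
force: [-0.2, 0.1, -4.4]
grip_width: 0.107
```

Emit:
{"method": "play_rows", "body": {
  "plan": [
    [0,0,-1.0,0,0,0,-1]
  ]
}}

```text
time_s: 6.2
eef_pos: [559.3, 24.6, 289.1]
ee_rot: [-0.046, 0.698, 0.713, 0.042]
force: [-0.5, -0.8, -1.6]
grip_width: 0.108
```

```bash
python3 -c "
from h import *;s=st()"
```

```text
t 6.2 p [559.3  24.6 289.1] jaw [ 1.     0.021 -0.004] 1.2 z [-0.007  0.124 -0.992] F [-0.5 -0.8 -1.6] M [-0.32  0.19 -0.02] g 0.108 j [-0.22  0.36  1.28  0.12  1.53 -0.25]
```

Emit:
{"method": "play_rows", "body": {
  "plan": [
    [0,0,-0.5,0,0,0,-1]
  ]
}}

```text
time_s: 6.28
eef_pos: [559.3, 24.4, 289.0]
ee_rot: [-0.045, 0.698, 0.713, 0.042]
force: [-1.9, -0.2, -0.2]
grip_width: 0.109
```

```bash
python3 -c "
from h import *;s=st()"
```

```text
t 6.28 p [559.3  24.4 289. ] jaw [ 1.     0.021 -0.004] 1.2 z [-0.006  0.123 -0.992] F [-1.9 -0.2 -0.2] M [-0.38  0.28 -0.02] g 0.109 j [-0.22  0.36  1.29  0.12  1.53 -0.25]
```

Emit:
{"method": "play_rows", "body": {
  "plan": [
    [0,0,0,0,0,0,-1]
  ]
}}

```text
time_s: 6.37
eef_pos: [559.3, 24.4, 289.3]
ee_rot: [-0.045, 0.698, 0.713, 0.042]
force: [-1.5, -0.5, -1.8]
grip_width: 0.113
```

```bash
python3 -c "
from h import *;s=st()"
```

```text
t 6.37 p [559.3  24.4 289.3] jaw [ 1.     0.021 -0.003] 1.2 z [-0.006  0.123 -0.992] F [-1.5 -0.5 -1.8] M [-0.36  0.19 -0.06] g 0.113 j [-0.22  0.36  1.29  0.12  1.53 -0.25]
```

Emit:
{"method": "play_rows", "body": {
  "plan": [
    [-1.2,0,-0.4,0,0,0,-1],
    [0,0,0,0,0,0,-1]
  ]
}}

```text
time_s: 6.53
eef_pos: [558.4, 24.3, 289.4]
ee_rot: [-0.044, 0.698, 0.713, 0.042]
force: [-0.3, -1.1, -2.1]
grip_width: 0.108
```

```bash
python3 -c "
from h import *;s=st()"
```

```text
t 6.53 p [558.4  24.3 289.4] jaw [ 1.     0.021 -0.001] 1.2 z [-0.004  0.122 -0.992] F [-0.3 -1.1 -2.1] M [-0.35  0.21 -0.04] g 0.108 j [-0.22  0.36  1.29  0.12  1.53 -0.25]
```

Emit:
{"method": "play_rows", "body": {
  "plan": [
    [-0.5,0,-0.6,-0.005,0,0,-1],
    [0,0,0,0,0,0,-1]
  ]
}}

```text
time_s: 6.7
eef_pos: [558.1, 24.2, 289.2]
ee_rot: [-0.042, 0.698, 0.713, 0.041]
force: [0.1, 0.2, -3.0]
grip_width: 0.106
```

```bash
python3 -c "
from h import *;s=st()"
```

```text
t 6.7 p [558.1  24.2 289.2] jaw [ 1.     0.021 -0.   ] 1.2 z [-0.003  0.117 -0.993] F [ 0.1  0.2 -3. ] M [-0.22 -0.05 -0.06] g 0.106 j [-0.22  0.36  1.29  0.11  1.52 -0.25]
```

Emit:
{"method": "play_rows", "body": {
  "plan": [
    [0,0,-1.0,0,0,0,-1],
    [0,0,0,0,0,0,-1]
  ]
}}

```text
time_s: 6.87
eef_pos: [558.2, 24.3, 288.7]
ee_rot: [-0.042, 0.698, 0.713, 0.041]
force: [-0.4, -0.4, 0.8]
grip_width: 0.108
```

```bash
python3 -c "
from h import *;s=st()"
```

```text
t 6.87 p [558.2  24.3 288.7] jaw [1.    0.021 0.001] 1.2 z [-0.002  0.117 -0.993] F [-0.4 -0.4  0.8] M [-0.25  0.16 -0.01] g 0.108 j [-0.22  0.36  1.29  0.11  1.52 -0.25]
```

Emit:
{"method": "play_rows", "body": {
  "plan": [
    [0,0,-1.0,0,0,0,-1],
    [0,0,0,0,0,0,-1]
  ]
}}

```text
time_s: 7.03
eef_pos: [558.2, 24.2, 288.4]
ee_rot: [-0.041, 0.698, 0.713, 0.042]
force: [-0.9, -1.2, 2.2]
grip_width: 0.109
```

```bash
python3 -c "
from h import *;s=st()"
```

```text
t 7.03 p [558.2  24.2 288.4] jaw [1.    0.021 0.002] 1.2 z [-0.001  0.117 -0.993] F [-0.9 -1.2  2.2] M [-0.19  0.21 -0.09] g 0.109 j [-0.22  0.36  1.29  0.11  1.52 -0.25]
```

```bash
python3 -c "
from h import *
S=grab('scene');W=grab('wrist')
g=lambda i:np.clip(255*(i/255.)**.5,0,255).astype(np.uint8)
F=np.zeros((600,800,3),np.uint8);F[:,:400]=cv2.resize(g(S['img'][205:295,275:335]),(400,600),interpolation=3)
F[:400,400:]=cv2.resize(g(W['img'][60:260,220:420]),(400,400),interpolation=3);cv2.imwrite('pics/c5.png',F)"
```

```text
(no output)
```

View pics/c5.png

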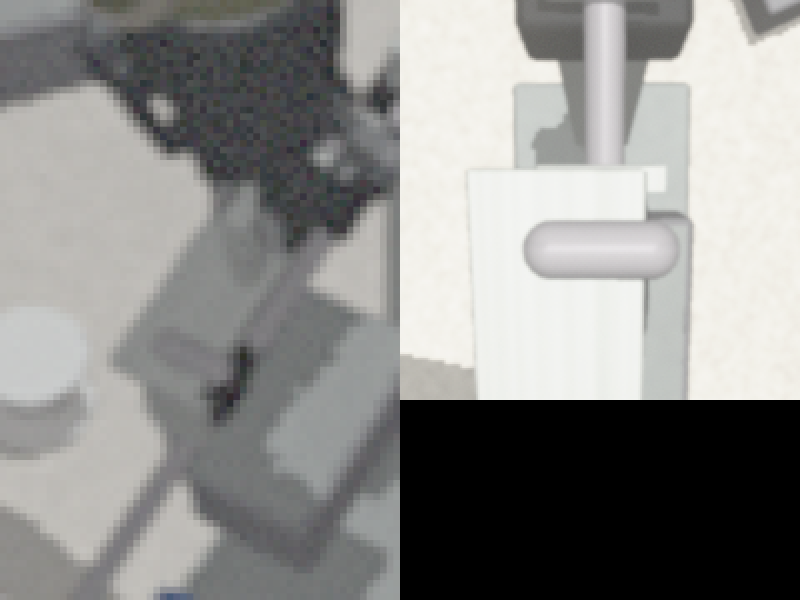

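The bar lies in the groove: in the wrist crop its centre is at (605,80) and the end plate's centre at x≈602. It bears about 7 N, with the moment back at its free value, so both rollers are carrying. Releasing.

Emit:
{"method": "play_rows", "body": {
  "plan": [
    [0,0,0,0,0,0,0.2],
    [0,0,0,0,0,0,0.6],
    [0,0,6,0,0,0,0.8],
    [0,-2,25,0,0,0,0.8],
    [0,-4,35,0,0,0,0.8]
  ]
}}

```text
time_s: 7.55
eef_pos: [556.4, 19.4, 350.2]
ee_rot: [-0.047, 0.698, 0.713, 0.039]
force: [0.1, -0.2, 1.5]
grip_width: 0.811
```

```bash
python3 -c "
from h import *;s=st()
W=grab('wrist');cv2.imwrite('pics/w2.png',W['img'])"
```

```text
t 7.55 p [556.4  19.4 350.2] jaw [ 1.     0.022 -0.011] 1.3 z [-0.013  0.121 -0.993] F [ 0.1 -0.2  1.5] M [-0.05  0.03 -0.02] g 0.811 j [-0.23  0.35  1.15  0.12  1.68 -0.24]
```

Emit:
{"method": "play_rows", "body": {
  "plan": [
    [0,10,20,0,0,0,0.5],
    [0,20,10,0,0,0,0],
    [0,10,0,0,0,0,-0.5],
    [0,0,0,0,0,0,-1],
    [0,0,0,0,0,0,-1]
  ]
}}

```text
time_s: 8.02
eef_pos: [558.3, 59.1, 393.1]
ee_rot: [-0.039, 0.698, 0.713, 0.044]
force: [-0.7, -0.0, -0.3]
grip_width: 0.188
```

Emit:
{"method": "play_rows", "body": {
  "plan": [
    [0,0,0,0,0,0,-1],
    [0,0,0,0,0,0,-1],
    [0,0,0,0,0,0,-1],
    [0,0,0,0,0,0,-1],
    [0,0,0,0,0,0,-1]
  ]
}}

```text
time_s: 8.43
eef_pos: [558.1, 57.0, 389.9]
ee_rot: [-0.041, 0.699, 0.713, 0.042]
force: [0.4, 0.2, -0.1]
grip_width: 0.0
```

```bash
python3 -c "
from h import *;s=st()
T=grab('top');S=grab('scene');W=grab('wrist');pickle.dump((T,S),open('c2.pkl','wb'))
g=lambda i:np.clip(255*(i/255.)**.6,0,255).astype(np.uint8)
F=np.zeros((600,800,3),np.uint8);F[:300,:400]=cv2.resize(g(T['img'][150:300,330:530]),(400,300));F[300:,:400]=cv2.resize(g(S['img'][200:425,180:380+100]),(400,300));F[:300,400:]=cv2.resize(g(W['img']),(400,300));F[300:,400:]=cv2.resize(g(cv2.imread('pics/w2.png')),(400,300));cv2.imwrite('pics/c6.png',F)"
```

```text
t 8.43 p [558.1  57.  389.9] jaw [1.    0.019 0.003] 1.1 z [ 0.001  0.117 -0.993] F [ 0.4  0.2 -0.1] M [-0.05 -0.01 -0.03] g 0.0 j [-0.16  0.34  1.06  0.12  1.76 -0.16]
```

View pics/c6.png

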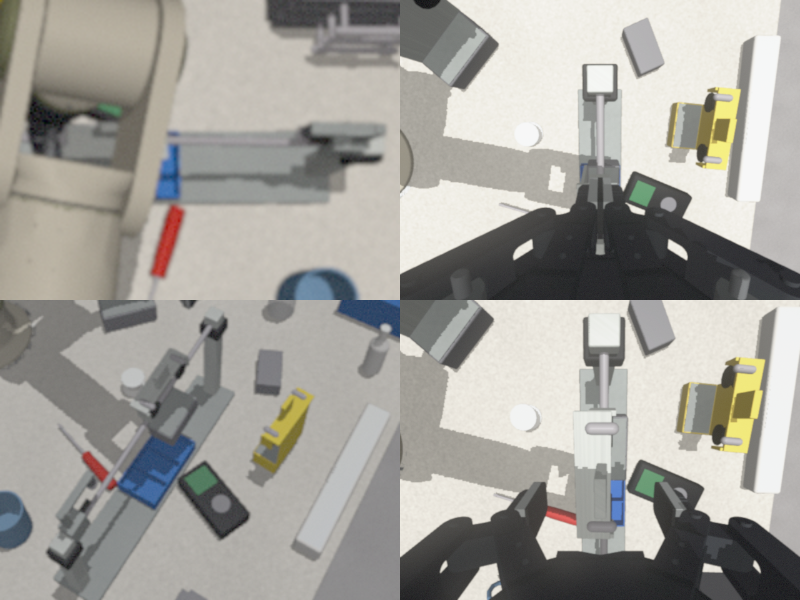

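It is hanging properly and rolling down. I'll wait and bring the shut fingers behind it, above the bar.

Emit:
{"method": "play_rows", "body": {
  "plan": [
    [0,0,0,0,0,0,-1],
    [0,0,0,0,0,0,-1],
    [0,0,0,0,0,0,-1],
    [0,0,0,0,0,0,-1],
    [0,0,0,0,0,0,-1]
  ]
}}

```text
time_s: 9.0
eef_pos: [558.1, 57.2, 390.3]
ee_rot: [-0.04, 0.699, 0.713, 0.042]
force: [0.8, 0.1, 0.1]
grip_width: -0.0
```

Emit:
{"method": "play_rows", "body": {
  "plan": [
    [0,0,0,0,0,0,-1],
    [0,0,0,0,0,0,-1],
    [0,0,0,0,0,0,-1],
    [0,0,0,0,0,0,-1],
    [0,0,0,0,0,0,-1]
  ]
}}

```text
time_s: 9.42
eef_pos: [558.1, 57.2, 390.3]
ee_rot: [-0.04, 0.699, 0.713, 0.042]
force: [0.1, -0.1, -0.2]
grip_width: -0.003
```

Emit:
{"method": "play_rows", "body": {
  "plan": [
    [0,0,0,0,0,0,-1],
    [0,0,0,0,0,0,-1],
    [0,0,0,0,0,0,-1],
    [0,0,0,0,0,0,-1],
    [0,0,0,0,0,0,-1]
  ]
}}

```text
time_s: 9.83
eef_pos: [558.1, 57.2, 390.3]
ee_rot: [-0.04, 0.699, 0.713, 0.042]
force: [-0.8, 1.1, 0.2]
grip_width: -0.004
```

Emit:
{"method": "play_rows", "body": {
  "plan": [
    [0,0,0,0,0,0,-1],
    [0,0,0,0,0,0,-1],
    [0,0,0,0,0,0,-1],
    [0,0,0,0,0,0,-1],
    [0,0,0,0,0,0,-1]
  ]
}}

```text
time_s: 10.25
eef_pos: [558.1, 57.2, 390.3]
ee_rot: [-0.04, 0.699, 0.713, 0.042]
force: [-0.5, -1.5, 0.1]
grip_width: -0.0
```

Emit:
{"method": "play_rows", "body": {
  "plan": [
    [0,-20,-10,0,0,0,-1],
    [0.5,-30,-20,0,0,0,-1],
    [0.5,-30,-20,0,0,0,-1],
    [0.5,-30,-20,0,0,0,-1],
    [0.5,-10,-10,0,0,0,-1]
  ]
}}

```text
time_s: 10.67
eef_pos: [559.8, -64.4, 310.5]
ee_rot: [-0.038, 0.697, 0.715, 0.045]
force: [-0.3, -0.2, -0.2]
grip_width: -0.0
```

Emit:
{"method": "play_rows", "body": {
  "plan": [
    [0,0,0,0,0,0,-1],
    [0,0,0,0,0,0,-1],
    [0,0,0,0,0,0,-1],
    [0,0,0,0,0,0,-1],
    [0,0,0,0,0,0,-1]
  ]
}}

```text
time_s: 11.08
eef_pos: [560.1, -63.2, 311.1]
ee_rot: [-0.038, 0.697, 0.715, 0.045]
force: [0.7, 0.0, 0.7]
grip_width: 0.004
```

```bash
python3 -c "
from h import *;s=st()
T=grab('top');S=grab('scene');W=grab('wrist');pickle.dump((T,S,W),open('c3.pkl','wb'))
g=lambda i:np.clip(255*(i/255.)**.6,0,255).astype(np.uint8)
F=np.zeros((600,800,3),np.uint8);F[:300,:500]=cv2.resize(g(T['img'][190:265,405:530]),(500,300),interpolation=3);F[300:,:400]=cv2.resize(g(S['img'][280:400,200:360]),(400,300),interpolation=3);F[300:,400:]=cv2.resize(g(W['img']),(400,300));cv2.imwrite('pics/c7.png',F)"
```

```text
t 11.08 p [560.1 -63.2 311.1] jaw [1.    0.025 0.011] 1.4 z [ 0.008  0.117 -0.993] F [0.7 0.  0.7] M [-0.04  0.02 -0.01] g 0.004 j [-0.37  0.37  1.22  0.11  1.59 -0.4 ]
```

View pics/c7.png

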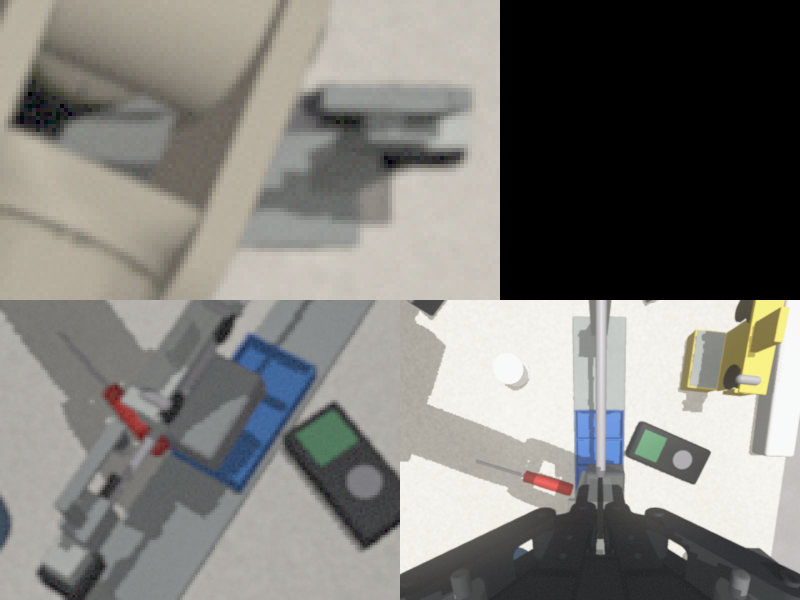

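```bash
python3 -c "
from h import *
T,S,W=pickle.load(open('c3.pkl','rb'))
for y in (-280,-260,-235,-200,-170,-145,-100): print(y,proj(S,(560.4-.0225*y,y,238.2+.1244*y+10)).round(1), 'wrist',proj(W,(560.4-.0225*y,y,238.2+.1244*y+5)).round(0))
im=S['img'][300:360,240:320];d=(im.max(2)<30).astype(np.uint8)
n,l,s,c=cv2.connectedComponentsWithStats(d);print([(s[i,4],(c[i]+[240,300]).round(1)) for i in range(1,n) if s[i,4]>5])
"
```

```text
-280 [244.5 355.5] wrist [321. 528.]
-260 [249.7 347.8] wrist [321. 508.]
-235 [256.  338.3] wrist [321. 483.]
-200 [264.7 325.3] wrist [321. 445.]
-170 [271.9 314.5] wrist [321. 410.]
-145 [277.8 305.6] wrist [321. 379.]
-100 [288.2 290.1] wrist [322. 320.]
[(np.int32(51), array([269.2, 322.6])), (np.int32(51), array([316.8, 337.8])), (np.int32(34), array([243.8, 353.8]))]
```

Emit:
{"method": "play_rows", "body": {
  "plan": [
    [0,0,-10,0,0,0,-1],
    [0,0,-10,0,0,0,-1],
    [0,0,0,0,0,0,-1],
    [0,0,0,0,0,0,-1],
    [0,0,0,0,0,0,-1]
  ]
}}

```text
time_s: 11.65
eef_pos: [559.7, -62.7, 288.2]
ee_rot: [-0.039, 0.697, 0.715, 0.045]
force: [0.1, -0.5, 0.3]
grip_width: -0.003
```

```bash
python3 -c "
from h import *
T,S,W=pickle.load(open('c3.pkl','rb'));st();S=grab('scene')
im=S['img'][300:360,240:320];d=(im.max(2)<30).astype(np.uint8)
n,l,s,c=cv2.connectedComponentsWithStats(d);print([(s[i,4],(c[i]+[240,300]).round(1)) for i in range(1,n) if s[i,4]>5])
"
```

```text
t 11.65 p [559.7 -62.7 288.2] jaw [1.    0.026 0.01 ] 1.5 z [ 0.007  0.117 -0.993] F [ 0.1 -0.5  0.3] M [-0.04  0.01 -0.  ] g -0.003 j [-0.37  0.37  1.27  0.11  1.53 -0.4 ]
[(np.int32(16), array([283.1, 301.1])), (np.int32(55), array([264.3, 330.2])), (np.int32(52), array([316.9, 337.5])), (np.int32(31), array([243.8, 353.8]))]
```

Still rolling. I'll keep waiting.

Emit:
{"method": "play_rows", "body": {
  "plan": [
    [0,0,0,0,0,0,-1],
    [0,0,0,0,0,0,-1],
    [0,0,0,0,0,0,-1],
    [0,0,0,0,0,0,-1],
    [0,0,0,0,0,0,-1]
  ]
}}

```text
time_s: 12.12
eef_pos: [560.0, -62.9, 289.2]
ee_rot: [-0.038, 0.697, 0.715, 0.045]
force: [0.2, 0.1, 0.1]
grip_width: -0.0
```

Emit:
{"method": "play_rows", "body": {
  "plan": [
    [0,0,0,0,0,0,-1],
    [0,0,0,0,0,0,-1],
    [0,0,0,0,0,0,-1],
    [0,0,0,0,0,0,-1],
    [0,0,0,0,0,0,-1]
  ]
}}

```text
time_s: 12.53
eef_pos: [560.1, -63.0, 289.4]
ee_rot: [-0.038, 0.697, 0.715, 0.045]
force: [0.5, 0.3, -0.7]
grip_width: 0.001
```

Emit:
{"method": "play_rows", "body": {
  "plan": [
    [0,0,0,0,0,0,-1],
    [0,0,0,0,0,0,-1],
    [0,0,0,0,0,0,-1],
    [0,0,0,0,0,0,-1],
    [0,0,0,0,0,0,-1]
  ]
}}

```text
time_s: 12.95
eef_pos: [560.1, -63.0, 289.4]
ee_rot: [-0.038, 0.697, 0.715, 0.045]
force: [0.5, -0.6, -0.3]
grip_width: 0.001
```

```bash
cat >> h.py <<'E'
def rollers():
    S=grab('scene');im=S['img'][285:360,240:320];d=(im.max(2)<30).astype(np.uint8)
    n,l,s,c=cv2.connectedComponentsWithStats(d);print([(int(s[i,4]),(c[i]+[240,285]).round(1).tolist()) for i in range(1,n) if s[i,4]>5 and c[i][0]<65])
    return S
E
python3 -c "
from h import *
rollers()"
```

```text
[(50, [279.6, 305.7]), (58, [258.9, 338.1]), (6, [248.8, 336.7]), (31, [243.6, 354.1])]
```

Emit:
{"method": "play_rows", "body": {
  "plan": [
    [0,0,0,0,0,0,-1],
    [0,0,0,0,0,0,-1],
    [0,0,0,0,0,0,-1],
    [0,0,0,0,0,0,-1],
    [0,0,0,0,0,0,-1]
  ]
}}

```text
time_s: 13.42
eef_pos: [560.1, -63.0, 289.4]
ee_rot: [-0.038, 0.697, 0.715, 0.045]
force: [0.0, 0.1, 0.2]
grip_width: 0.002
```

```bash
python3 -c "
from h import *
rollers();st()"
```

```text
[(48, [279.7, 305.6]), (55, [259.0, 338.1]), (8, [248.8, 336.9]), (32, [243.6, 354.0])]
t 13.47 p [560.1 -63.  289.4] jaw [1.    0.025 0.012] 1.5 z [ 0.009  0.117 -0.993] F [-0.2 -0.2  0.2] M [-0.05  0.01 -0.05] g 0.001 j [-0.37  0.37  1.27  0.11  1.53 -0.4 ]
```

It has come to rest at the catch: two identical frames put its rollers at (279.6,305.7) and (259,338), or y≈-145 and -235. Lowering behind the end plate.

Emit:
{"method": "play_rows", "body": {
  "plan": [
    [0,0,-12,0,0,0,-1],
    [0,0,-13,0,0,0,-1],
    [0,0,-12,0,0,0,-1],
    [0,0,-3,0,0,0,-1],
    [0,0,0,0,0,0,-1]
  ]
}}

```text
time_s: 13.88
eef_pos: [560.3, -63.1, 248.8]
ee_rot: [-0.037, 0.697, 0.715, 0.045]
force: [-0.1, -0.9, 0.1]
grip_width: 0.005
```

Emit:
{"method": "play_rows", "body": {
  "plan": [
    [0.2,-7,-0.9,0,0,0,-1],
    [0.2,-7,-0.9,0,0,0,-1],
    [0.2,-6,-0.8,0,0,0,-1],
    [0,0,0,0,0,0,-1]
  ]
}}

```text
time_s: 14.22
eef_pos: [561.5, -85.4, 247.9]
ee_rot: [-0.035, 0.696, 0.715, 0.046]
force: [0.7, -0.6, -0.3]
grip_width: 0.0
```

```bash
python3 -c "
from h import *
st()"
```

```text
t 14.22 p [561.5 -85.4 247.9] jaw [1.    0.026 0.017] 1.5 z [ 0.013  0.115 -0.993] F [ 0.7 -0.6 -0.3] M [-0.04  0.   -0.06] g 0.0 j [-0.41  0.4   1.33  0.11  1.44 -0.45]
```

Emit:
{"method": "play_rows", "body": {
  "plan": [
    [-0.3,-5,-2.5,0,-0.01,0,-1],
    [0,-5,-1.5,0,0,0,-1],
    [0,-2,-0.5,0,0,0,-1],
    [0,-2,-0.5,0,0,0,-1]
  ]
}}

```text
time_s: 14.55
eef_pos: [561.3, -101.5, 243.2]
ee_rot: [-0.031, 0.696, 0.715, 0.05]
force: [0.6, 1.1, -0.0]
grip_width: -0.002
```

Emit:
{"method": "play_rows", "body": {
  "plan": [
    [0,-2,-0.4,0,0,0,-1],
    [0,-2,-0.4,0,0,0,-1]
  ]
}}

```text
time_s: 14.72
eef_pos: [561.3, -105.9, 242.4]
ee_rot: [-0.031, 0.696, 0.715, 0.05]
force: [-0.4, -0.3, 0.6]
grip_width: -0.004
```

Emit:
{"method": "play_rows", "body": {
  "plan": [
    [0,-2,-0.4,0,0,0,-1]
  ]
}}

```text
time_s: 14.8
eef_pos: [561.4, -107.9, 242.0]
ee_rot: [-0.031, 0.696, 0.715, 0.05]
force: [-0.1, -0.2, 0.3]
grip_width: 0.002
```

```bash
python3 -c "
from h import *
st();rollers()"
```

```text
t 14.8 p [ 561.4 -107.9  242. ] jaw [0.999 0.025 0.029] 1.4 z [ 0.026  0.114 -0.993] F [-0.1 -0.2  0.3] M [-0.09 -0.05 -0.03] g 0.002 j [-0.45  0.41  1.34  0.12  1.42 -0.49]
[(74, [290.2, 286.9]), (50, [279.6, 305.7]), (54, [259.0, 338.1]), (35, [243.5, 354.0])]
```

Emit:
{"method": "play_rows", "body": {
  "plan": [
    [0,-1.8,-0.3,0,0.012,0,-1]
  ]
}}

```text
time_s: 14.93
eef_pos: [561.2, -109.8, 241.7]
ee_rot: [-0.035, 0.697, 0.715, 0.046]
force: [-1.3, 0.4, 0.2]
grip_width: -0.002
```

Emit:
{"method": "play_rows", "body": {
  "plan": [
    [0,-1.8,-0.3,0,0.012,0,-1]
  ]
}}

```text
time_s: 15.02
eef_pos: [561.2, -111.7, 241.5]
ee_rot: [-0.04, 0.697, 0.715, 0.041]
force: [-0.6, -0.1, -0.3]
grip_width: -0.0
```

Emit:
{"method": "play_rows", "body": {
  "plan": [
    [0,-1.8,-0.3,0,0,0,-1]
  ]
}}

```text
time_s: 15.1
eef_pos: [561.4, -113.4, 241.1]
ee_rot: [-0.04, 0.697, 0.715, 0.041]
force: [-0.5, 4.6, 1.3]
grip_width: 0.0
```

Emit:
{"method": "play_rows", "body": {
  "plan": [
    [0,-1.8,-0.3,0,0,0,-1]
  ]
}}

```text
time_s: 15.18
eef_pos: [561.4, -114.6, 240.8]
ee_rot: [-0.041, 0.697, 0.715, 0.041]
force: [-1.6, 4.4, 2.1]
grip_width: 0.003
```

```bash
python3 -c "
from h import *
st();rollers()"
```

```text
t 15.18 p [ 561.4 -114.6  240.8] jaw [1.    0.026 0.002] 1.5 z [-0.001  0.116 -0.993] F [-1.6  4.4  2.1] M [ 0.7   0.1  -0.01] g 0.003 j [-0.45  0.43  1.31  0.1   1.45 -0.49]
[(131, [288.1, 288.3]), (46, [279.2, 306.5]), (56, [258.5, 338.8]), (32, [243.4, 354.4])]
```

Emit:
{"method": "play_rows", "body": {
  "plan": [
    [0,-2,-0.25,0,0,0,-1]
  ]
}}

```text
time_s: 15.32
eef_pos: [561.4, -116.4, 240.6]
ee_rot: [-0.041, 0.696, 0.715, 0.042]
force: [-0.5, 3.0, 1.1]
grip_width: 0.003
```

Emit:
{"method": "play_rows", "body": {
  "plan": [
    [0,-2,-0.25,0,0,0,-1]
  ]
}}

```text
time_s: 15.4
eef_pos: [561.5, -118.3, 240.4]
ee_rot: [-0.041, 0.696, 0.715, 0.042]
force: [0.2, 2.1, 2.0]
grip_width: -0.001
```

Emit:
{"method": "play_rows", "body": {
  "plan": [
    [0,-2,-0.25,0,0,0,-1]
  ]
}}

```text
time_s: 15.48
eef_pos: [561.5, -120.5, 240.2]
ee_rot: [-0.041, 0.696, 0.715, 0.042]
force: [0.2, 1.4, 1.6]
grip_width: -0.003
```

Emit:
{"method": "play_rows", "body": {
  "plan": [
    [0,-2,-0.25,0,0,0,-1]
  ]
}}

```text
time_s: 15.57
eef_pos: [561.5, -122.9, 240.0]
ee_rot: [-0.041, 0.696, 0.715, 0.042]
force: [0.5, -0.4, 1.3]
grip_width: 0.002
```

```bash
python3 -c "
from h import *
st();rollers()"
```

```text
t 15.57 p [ 561.5 -122.9  240. ] jaw [1.    0.027 0.003] 1.6 z [-0.     0.116 -0.993] F [ 0.5 -0.4  1.3] M [ 0.07  0.05 -0.03] g 0.002 j [-0.47  0.44  1.31  0.1   1.45 -0.51]
[(186, [284.4, 289.6]), (45, [277.1, 309.6]), (8, [248.8, 336.5]), (54, [256.3, 342.1]), (35, [243.5, 354.2])]
```

Emit:
{"method": "play_rows", "body": {
  "plan": [
    [0,-2,-0.25,0,0,0,-1],
    [0,-2,-0.25,0,0,0,-1]
  ]
}}

```text
time_s: 15.78
eef_pos: [561.4, -128.4, 239.2]
ee_rot: [-0.04, 0.697, 0.715, 0.041]
force: [0.5, 0.3, 0.4]
grip_width: -0.004
```

Emit:
{"method": "play_rows", "body": {
  "plan": [
    [0,-2,-0.25,0,0,0,-1]
  ]
}}

```text
time_s: 15.87
eef_pos: [561.4, -130.9, 238.8]
ee_rot: [-0.04, 0.697, 0.715, 0.041]
force: [1.0, -0.1, 0.9]
grip_width: -0.003
```

Emit:
{"method": "play_rows", "body": {
  "plan": [
    [0,-1.5,-0.2,0,0,0,-1]
  ]
}}

```text
time_s: 15.95
eef_pos: [561.4, -132.9, 238.5]
ee_rot: [-0.04, 0.697, 0.715, 0.041]
force: [0.4, 0.9, -0.2]
grip_width: -0.001
```

```bash
python3 -c "
from h import *
st();rollers()"
```

```text
t 15.95 p [ 561.4 -132.9  238.5] jaw [1.    0.026 0.002] 1.5 z [-0.     0.114 -0.993] F [ 0.4  0.9 -0.2] M [ 0.17 -0.02 -0.02] g -0.001 j [-0.48  0.44  1.3   0.1   1.45 -0.52]
[(272, [279.8, 290.9]), (50, [274.7, 312.9]), (8, [248.8, 337.0]), (59, [253.8, 345.5]), (20, [242.6, 355.6])]
```

Emit:
{"method": "play_rows", "body": {
  "plan": [
    [0,-1.2,-0.15,0,0,0,-1]
  ]
}}

```text
time_s: 16.08
eef_pos: [561.3, -134.0, 238.3]
ee_rot: [-0.04, 0.697, 0.715, 0.041]
force: [-0.2, 2.5, 0.2]
grip_width: -0.001
```

Emit:
{"method": "play_rows", "body": {
  "plan": [
    [0,-1.2,-0.15,0,0,0,-1]
  ]
}}

```text
time_s: 16.17
eef_pos: [561.4, -135.2, 238.1]
ee_rot: [-0.04, 0.697, 0.715, 0.041]
force: [0.1, 1.7, -0.2]
grip_width: -0.003
```

Emit:
{"method": "play_rows", "body": {
  "plan": [
    [0,-1.2,-0.15,0,0,0,-1]
  ]
}}

```text
time_s: 16.25
eef_pos: [561.4, -136.2, 238.0]
ee_rot: [-0.041, 0.697, 0.715, 0.041]
force: [0.6, 3.1, 0.5]
grip_width: 0.001
```

```bash
python3 -c "
from h import *
st();rollers()"
```

```text
t 16.25 p [ 561.4 -136.2  238. ] jaw [1.    0.026 0.003] 1.5 z [-0.     0.115 -0.993] F [0.6 3.1 0.5] M [ 0.36 -0.03 -0.06] g 0.001 j [-0.49  0.44  1.3   0.1   1.46 -0.53]
[(306, [278.2, 291.4]), (48, [274.1, 314.0]), (6, [248.5, 337.0]), (57, [253.0, 347.0]), (17, [242.4, 356.2])]
```

Emit:
{"method": "play_rows", "body": {
  "plan": [
    [0,-1.3,-0.15,0,0,0,-1]
  ]
}}

```text
time_s: 16.38
eef_pos: [561.4, -137.5, 237.9]
ee_rot: [-0.041, 0.697, 0.715, 0.041]
force: [0.3, 3.2, 1.6]
grip_width: -0.003
```

Emit:
{"method": "play_rows", "body": {
  "plan": [
    [0,-1.3,-0.15,0,0,0,-1]
  ]
}}

```text
time_s: 16.47
eef_pos: [561.4, -138.7, 237.7]
ee_rot: [-0.041, 0.697, 0.715, 0.041]
force: [0.4, 2.9, 1.2]
grip_width: 0.0
```

```bash
python3 -c "
from h import *
st();rollers()"
```

```text
t 16.47 p [ 561.4 -138.7  237.7] jaw [1.    0.026 0.003] 1.5 z [-0.     0.116 -0.993] F [0.4 2.9 1.2] M [ 0.4  -0.01 -0.07] g 0.0 j [-0.49  0.45  1.29  0.1   1.46 -0.53]
[(336, [277.0, 291.6]), (49, [273.2, 315.3]), (58, [252.4, 348.0]), (11, [241.8, 356.5])]
```

Emit:
{"method": "play_rows", "body": {
  "plan": [
    [0,-0.8,-0.1,0,0,0,-1],
    [0,0,0,0,0,0,-1]
  ]
}}

```text
time_s: 16.68
eef_pos: [561.4, -138.6, 237.6]
ee_rot: [-0.042, 0.696, 0.715, 0.042]
force: [-0.0, 2.1, 0.4]
grip_width: -0.001
```

Emit:
{"method": "play_rows", "body": {
  "plan": [
    [0,2,0.25,0,0,0,-1],
    [0,3,0.4,0,0,0,-1],
    [0,8,1.0,0,0,0,-1],
    [0,12,2,0,0,0,-1],
    [0,0,0,0,0,0,-1]
  ]
}}

```text
time_s: 17.1
eef_pos: [561.3, -112.8, 241.4]
ee_rot: [-0.041, 0.697, 0.715, 0.041]
force: [0.1, -0.4, 0.3]
grip_width: 0.0
```

```bash
python3 -c "
from h import *
st();rollers()"
```

```text
t 17.1 p [ 561.3 -112.8  241.4] jaw [1.    0.025 0.002] 1.4 z [-0.001  0.116 -0.993] F [ 0.1 -0.4  0.3] M [-0.09  0.03 -0.01] g 0.0 j [-0.45  0.43  1.31  0.1   1.45 -0.49]
[(119, [289.1, 287.9]), (47, [274.9, 312.7]), (6, [249.3, 336.2]), (62, [254.0, 345.4]), (24, [242.6, 355.2])]
```

Emit:
{"method": "play_rows", "body": {
  "plan": [
    [0,15,10,0,0,0,-1],
    [0,20,30,0,0,0,-1],
    [0,30,35,0,0,0,-1],
    [0,35,35,0,0,0,-1],
    [0,35,25,0,0,0,-1]
  ]
}}

```text
time_s: 17.57
eef_pos: [558.6, 12.1, 366.4]
ee_rot: [-0.045, 0.7, 0.711, 0.038]
force: [0.9, -0.3, 1.0]
grip_width: -0.001
```

Emit:
{"method": "play_rows", "body": {
  "plan": [
    [-30,35,0,0,0,0,-1],
    [-35,35,0,0,0,0,-1],
    [-35,35,0,0,0,0,-1],
    [-35,35,0,0,0,0,-1],
    [-35,35,0,0,0,0,-1]
  ]
}}

```text
time_s: 17.98
eef_pos: [414.3, 163.7, 370.2]
ee_rot: [-0.04, 0.701, 0.711, 0.041]
force: [0.9, 1.5, 0.3]
grip_width: 0.0
```

Emit:
{"method": "play_rows", "body": {
  "plan": [
    [-20,35,0,0,0,0,-1],
    [-20,35,0,0,0,0,-1],
    [0,0,0,0,0,0,-1],
    [0,0,0,0,0,0,-1],
    [0,0,0,0,0,0,-1]
  ]
}}

```text
time_s: 18.4
eef_pos: [366.3, 240.0, 372.4]
ee_rot: [-0.039, 0.698, 0.714, 0.043]
force: [0.3, -0.1, -0.5]
grip_width: 0.0
```

```bash
python3 -c "
from h import *
st();S=rollers();T=grab('top')
for y in (-257,-212,-167): print(y,proj(S,(560.4-.0225*y,y,238.2+.1244*y+10)).round(1))
g=lambda i:np.clip(255*(i/255.)**.6,0,255).astype(np.uint8)
F=np.zeros((600,800,3),np.uint8);F[:240,:]=cv2.resize(g(T['img'][195:255,340:540]),(800,240),interpolation=3);F[240:,:600]=cv2.resize(g(S['img'][285:375,200:350]),(600,360),interpolation=3);cv2.imwrite('pics/c8.png',F);cv2.imwrite('pics/S8.png',S['img'])"
```

```text
t 18.4 p [366.3 240.  372.4] jaw [1.    0.022 0.008] 1.3 z [ 0.005  0.116 -0.993] F [ 0.3 -0.1 -0.5] M [-0.03 -0.03  0.02] g 0.0 j [0.24 0.01 1.5  0.11 1.6  0.23]
[(47, [274.9, 312.9]), (7, [249.0, 336.7]), (59, [253.9, 345.4]), (20, [243.0, 355.3])]
-257 [250.5 346.7]
-212 [261.7 329.7]
-167 [272.6 313.4]
```

View pics/c8.png

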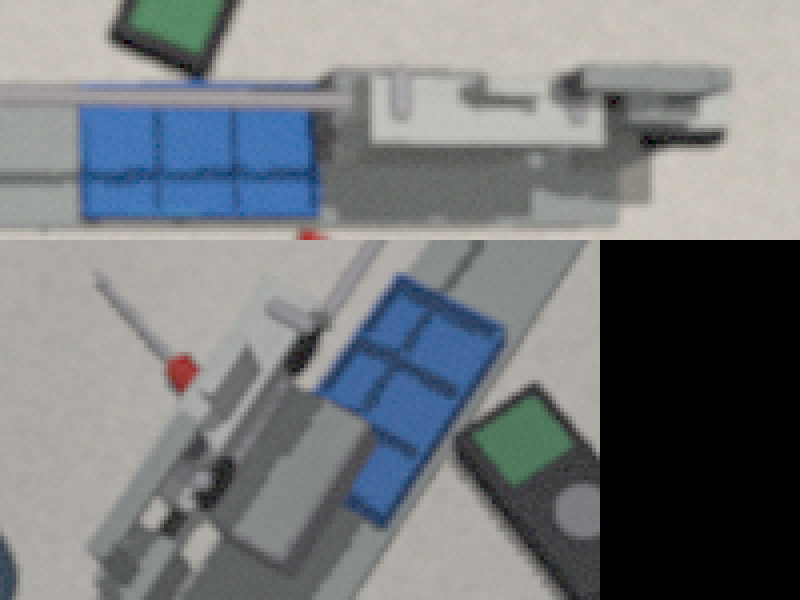

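```bash
python3 -c "
from h import *
from rig import ctrl
rollers();st();print(ctrl.finish_job())"
```

```text
[(47, [274.9, 312.9]), (61, [253.9, 345.6]), (22, [242.8, 355.5])]
t 18.55 p [367.1 239.1 372.1] jaw [1.    0.02  0.007] 1.1 z [ 0.005  0.116 -0.993] F [0.9 0.7 0.2] M [-0.06  0.04  0.03] g 0.0 j [0.24 0.01 1.5  0.11 1.6  0.23]
the job is handed in; nothing more can be done
None
```

The carrier is on the rail, past the catch and resting near home against the buffer. I handed the job in at 18.6 s. The latch itself I could only infer: I never read the buffer or tugged the carrier.

- **Hanging:** I gripped the smaller grey carrier by its tab and hung it on the high end, pitched to match the rail's slope. I lowered it until the bar carried about 7 N, with the moment back near its free value, so both rollers were bearing. Then I let go.
- **Rolling:** It rolled down by itself and stopped at the catch; two frames taken apart were identical.
- **Pressing:** I pushed on the end plate with the shut fingers and read at most about 5 N. The force fell to zero after about 10 mm, as the rib passed the ball. It rose to about 3 N as I pressed further against the buffer, 26 mm in all.
- **Last checks:** After I backed off, the carrier sprang back about 6 mm and then held still in three frames spread over about 1.5 s. It sits about 20 mm beyond where it rested at the catch. The arm was well clear, reading no force beyond noise.
- **Did not quite agree:** That 20 mm is a little under the stated "about 22 mm". The force pattern and the top view, with the rib beyond the ball, both fit the carrier being latched.
- **Other objects:** I touched none of them on purpose, but I did not measure their positions again at the end.

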